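# One turn of the feeder wheel

## Task

Index the empty metering feeder by one pocket: with the fingertips, push its hand wheel round by the upright handle, clockwise seen from above, through exactly one full turn, so that the handle stops beside the index lug again where it started. Push the handle gently without gripping it, do not wind it backwards or well past the lug, leave the other things on the counter where they are, and finish clear of the wheel.

Things in the scene. Friction and masses are not known exactly. Their poses are not given: they have to be found in the camera images.
- feeder: Metering feeder fixed to the counter: 150 mm square foot, round grey housing (steel cap 116 mm across, top 72 mm high), outlet stub to its -y reaching 103 mm out, arm with index lug to its +x. On top a three-spoke dark hand wheel, axis vertical, 166 mm over the rim, rim top 108 mm high, hub nut 118 mm. Origin: on the wheel axis at counter level, z up. Any yaw.
- wheel_center (a point): Point on the wheel axis at the height of the rim's top (108 mm above the counter).
- crank_handle: Upright round black handle on the wheel's rim, at the end of one spoke: 24 mm diameter, 60 mm tall, axis 75 mm from the wheel axis; its origin is the centre of its foot, at height 110 mm; its top is at height 170 mm. It goes round with the wheel and spins loosely about its own axis.
- handle_mid (a point): Centre of the handle, half-way up (height 140 mm), 75 mm from the wheel axis.
- index_lug (a point): Centre of the top face of the fixed index lug, a steel block 16 x 12 mm whose top is at height 100 mm, 108 mm from the wheel axis, just outside the rim and lower than the rim's top. At the start the handle stands on the line from the wheel axis to the lug.
- wheel (a joint): Angle of the hand wheel in rad: 0 at the start (handle at the lug), growing clockwise seen from above; 6.283 is one full turn. No stop or spring: it turns on past one turn. Friction holds it where it is left; about 3 N at the handle turns it slowly, and it hardly coasts.
- bush0: Loose bronze bush, 38 mm diameter, 32 mm tall, standing near the feeder; bystander. Origin under its centre.
- bush1: Second bronze bush, the same as bush0; bystander.
- bush2: Third bronze bush, the same as bush0; bystander.
- pad_holder: Loose yellow plastic pad holder, an open tray 85 x 60 x 24 mm with a small tab at each end (125 mm over the tabs along its x), in front of the outlet stub; bystander. Origin under its centre.
- weight: Loose square iron weight, 56 x 56 mm, 40 mm tall with a knob to 58 mm; to the robot's left; bystander. Origin under its centre.
- drift: Loose copper drift lying along its x, square shank 20 mm thick with a thin round nose, 155 mm long; to the robot's left; bystander. Origin under its shank.
- bin: Fixed grey parts bin 150 x 190 x 85 mm with a steel funnel seated in it, 140 mm across, rim at height 150 mm; to the robot's right. Origin under its centre.
There are look-alikes about, which are no part of the job. Leave any turquoise look-alike of the feeder alone.

How it is judged:
By the outcome, as a careful person would: the job done as asked, in the order asked, and still so for the second after the job is handed in, with the robot touching nothing.
It also fails if it takes over 58 s, if anything falls off the work surface, if the arm or the gripper's body presses on something with over 40 N, if the wrist force passes 120 N, or if a joint passes its speed limit or range.

## Robot

A 6-joint arm with a two-finger parallel gripper is mounted at the origin on the work surface. World frame = base frame: x ahead of the robot, y to its left, z up, the work surface at z = 0. Lengths are in m, angles in degrees, forces in N, time in s.
With the tool pointing down it reaches from about 0.35 to 0.875 m from the base axis. Payload 4.2 kg.
Tool frame: the origin (TCP) lies midway between the tips of the shut fingers; the grasp point (between the pads) lies 19 mm behind it; z points along the fingers, y is the direction in which the jaws open and shut (so a half turn about z gives the same grasp; the last joint's range is limited). The gripper opens to 87 mm and grips with 3 to 60 N. Pads are 19 mm wide; open, the fingers measure 117 mm over their backs; the gripper's body (75 mm by 190 mm) begins 51 mm behind the grasp point.
Start: joints at [14.817, 22.042, 0.453, 0, -68.411, -14.817], TCP at [0.625, 0, 0.223] pointing down, gripper open.
Joint ranges: [-179.83, 179.83], [-69.29, 118.12], [-61.27, 80.66], [-181.25, 117.63], [-171.15, -9.14], [-177.46, 177.46]. Speed limits (degrees/s): [159.86, 159.86, 180, 180, 180, 180].

## Interface

Orientations are given as a 3x3 rotation matrix whose columns are the frame's x, y, z axes.
In Python, from station import sense, capture, calibration, finish_job gives the robot as it stands.
- The arm moves only by the tool carry_out, never from a script. Its argument "commands" is one flat list of numbers, 6 for each row, row after row: the shift along the tool's x, y, z in mm, then the turn, a rotation vector about the tool's x, y, z in rad. A call has 1 to 5 rows; each row shifts and turns the pose as measured when the row begins, along the tool's axes as they then stand; what a row does not reach is not made up. A row lasts 1/8 s, in which the tool goes at most 62.5 mm and 10.7 degrees, less where a joint would pass 70% of its speed; a pose out of reach is approached as far as the arm can. A call is refused whole if a number of a shift passes 62.5 or a number of a turn 0.188, either way. A call with a gripper value outside its range is refused whole. "grip" is the finger opening in mm, from 0 to 87, set as the call begins (left out, the last holds). The fingers move at their own pace and stop on an object; the grip force is fixed at half the most. Time passes only in rows, so rows that do not move let the fingers close. It gives the time, the measured TCP pose, the force and the opening at its end, in the units of the state.
- sense(): the state, without advancing time (a new reading comes with each control period).
- capture(name): name is "scene" or "side" or "wrist"; returns the picture (480x640x3 uint8, red, green, blue); there is no depth.
- calibration(name): a dict with "fx", "fy", "cx", "cy" (pixels), "rvec" (rotation vector, rad) and "tvec" (3), from world to camera coordinates, as OpenCV has them. Camera axes: x right, y down, z forward; pixel columns grow to the right and rows downward; lengths in m; the calibration is good to about 2 mm. The wrist camera is an equidistant fisheye: a pixel r from the principal point sees the ray r / f radians off the axis. A picture is of the moment at which its call begins: read the wrist's pose just before it. calibration takes no time and is no camera call; for the wrist camera it gives the pose at the moment of the call.
- finish_job(): hands the job in, once; it reports no verdict.
The state is a dict: "time_s": time; "joints": joint angles; "joint_velocities": joint speeds; "effort": joint torques, N m; "tcp_pos": TCP position; "ee_rot": TCP orientation; "wrist_force": force on the tool from outside, world axes, zero at the start; "moment": the same for the moment, N m; "gripper_width": opening from 0.0 (shut) to 1.0 (fully open).
Only numpy, scipy, OpenCV 4.12 (cv2) and the standard library are available. Lean on these libraries where they do the work, as an engineer would, in place of code of your own. Each camera call takes 0.05 s, during which the arm holds its last target.

## Working session

There is one attempt and no reset: what is moved stays moved. The work goes in short steps, Python scripts to look and compute and a tool call to move; the robot and the scene stay as the last step left them, time stands still between calls to the robot, and variables do not carry over. Pictures are saved under pics/ and viewed, and the job is handed in when it is done.

Besides the shell and the picture viewer there is one more tool, called after "Call:" by a JSON object that holds its "name" and its "arguments", one argument or row to a line. carry_out: Moves the arm, as the interface text tells. Its arguments: {"type":"object","properties":{"commands":{"type":"array"},"grip":{"type":"number"}},"required":["commands"]}

```bash
mkdir -p pics; ls; python3 - <<'E'
from station import sense,capture,calibration
import cv2
s=sense();print(s)
for n in ("scene","side"):
    cv2.imwrite(f"pics/{n}0.png",capture(n)[:,:,::-1]); print(n,calibration(n))
E
```

```text
pics
{'time_s': 0.0, 'joints': array([ 1.48187416e+01,  2.20918811e+01,  3.81363829e-01, -2.94804490e-02,
       -6.84086263e+01, -1.48159942e+01]), 'joint_velocities': array([-0.08343946,  0.0795961 , -0.00145974, -0.02861946, -0.00838224,
        0.07638681]), 'effort': array([ 5.69075401e-04, -3.90661991e+01,  1.87403029e+01,  4.22001421e+00,
        1.09914420e-02, -1.81494070e-04]), 'tcp_pos': array([6.24421903e-01, 5.17534815e-05, 2.21457324e-01]), 'ee_rot': array([[-1.41812503e-04, -9.99997716e-01, -2.13260243e-03],
       [-9.99999988e-01,  1.41960651e-04, -6.93169260e-05],
       [ 6.96195133e-05,  2.13259258e-03, -9.99997724e-01]]), 'wrist_force': array([-0.21954785,  0.16467358, -0.13368551]), 'moment': array([ 0.07828767,  0.05978945, -0.03698382]), 'gripper_width': 1.0014880123527372}
scene {'fx': 496.79885261611093, 'fy': 496.79885261611093, 'cx': 325.6592259646593, 'cy': 233.20622580857648, 'rvec': array([ 2.00920454,  1.37320018, -0.5687173 ]), 'tvec': array([-0.18510558, -0.27546115,  1.60589852])}
side {'fx': 516.5794836741115, 'fy': 516.5794836741115, 'cx': 309.67554663302906, 'cy': 235.49939334212127, 'rvec': array([ 0.24423777, -2.84528986,  1.18386217]), 'tvec': array([0.52013317, 0.13801766, 1.13721561])}
```

View pics/scene0.png

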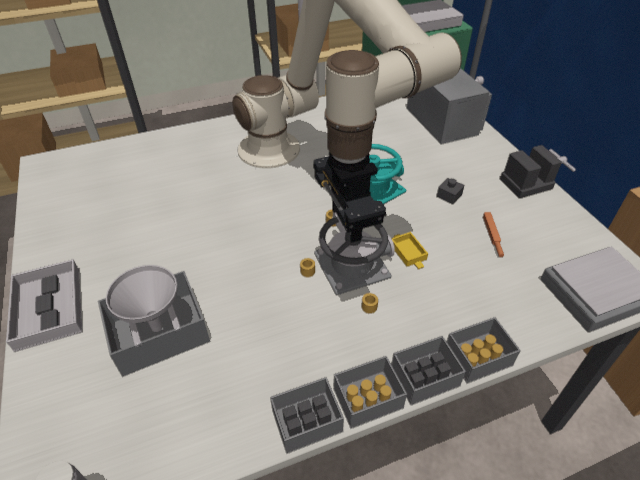

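View pics/side0.png

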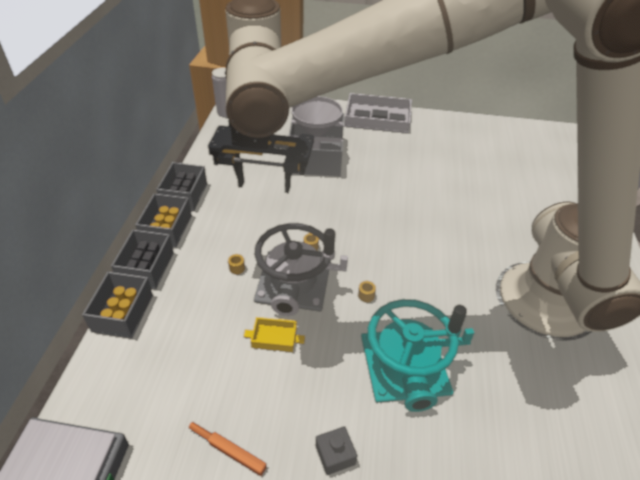

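Two feeder-like things: the grey one at side (293,250) / scene (353,245), and the turquoise one at side (412,340) / scene (383,170). The grey one fits the description, so I'll confirm it with a crop.

```bash
python3 - <<'E'
from station import sense,capture,calibration
import cv2
im=cv2.imread("pics/side0.png")
cv2.imwrite("pics/sidecrop.png",cv2.resize(im[205:325,225:385],None,fx=5,fy=5,interpolation=cv2.INTER_CUBIC))
print(calibration("wrist"))
cv2.imwrite("pics/wrist0.png",capture("wrist")[:,:,::-1])
E
```

```text
{'fx': 371.64829954431775, 'fy': 371.64829954431775, 'cx': 319.8941171509966, 'cy': 243.74728592813332, 'rvec': array([1.58142692e-03, 3.10979998e+00, 4.26718378e-01]), 'tvec': array([ 0.62384602, -0.03197558,  0.39055224])}
```

View pics/sidecrop.png

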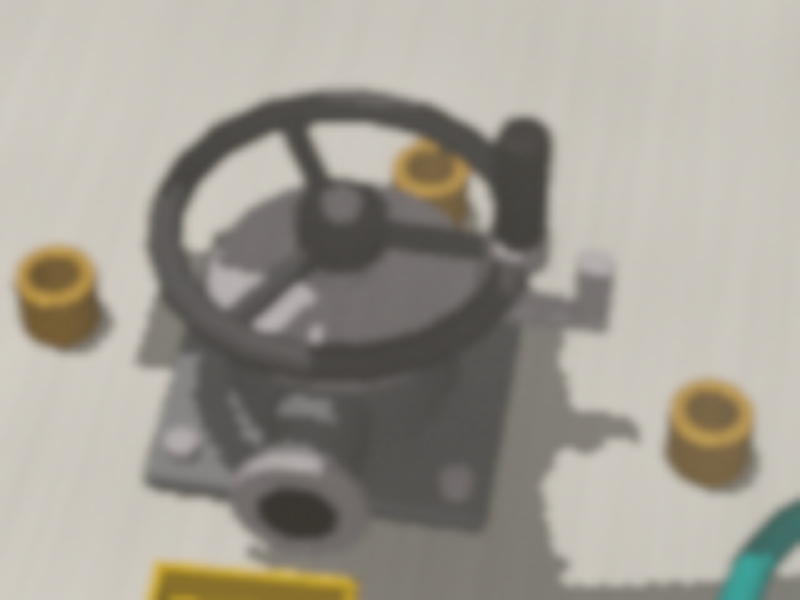

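View pics/wrist0.png

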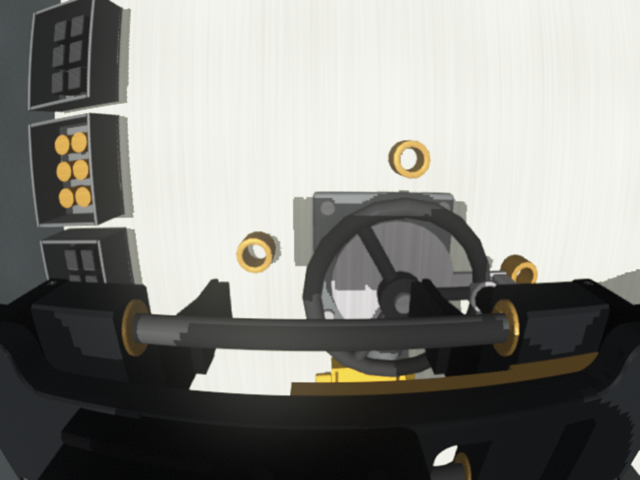

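The crop confirms it: grey housing, dark wheel, hub nut about (343,205), handle top (524,130), lug top (596,263) and outlet towards the pad holder. Next I'll cast these points onto their heights.

```bash
cat > h.py <<'E'
import numpy as np,cv2
from station import sense,capture,calibration
from scipy.optimize import least_squares
def ray(cal,px,fish=False):
    R=cv2.Rodrigues(np.array(cal['rvec']))[0];t=np.array(cal['tvec'])
    px=np.atleast_2d(np.array(px,float))
    a=np.c_[(px[:,0]-cal['cx'])/cal['fx'],(px[:,1]-cal['cy'])/cal['fy']]
    if fish:
        th=np.linalg.norm(a,axis=1,keepdims=True);d=np.c_[a/np.maximum(th,1e-9)*np.sin(th),np.cos(th)]
    else: d=np.c_[a,np.ones(len(a))]
    return -R.T@t, d@R
def plane(cal,px,z,fish=False):
    c,d=ray(cal,px,fish); return c+d*((z-c[2])/d[:,2])[:,None]
def circ(P,r=None):
    f=lambda q:np.hypot(P[:,0]-q[0],P[:,1]-q[1])-(r or q[2])
    x0=[*P[:,:2].mean(0)]+([] if r else [.08]); s=least_squares(f,x0); return s.x,np.abs(s.fun).max()
E
python3 - <<'E'
from h import *
cs=calibration("side")
c=lambda p:np.array(p,float)/5+[225,205]-.4
for n,p,z in (("hub",(343,203),.118),("htop",(524,130),.170),("hfoot",(520,238),.110),("lug",(596,263),.100)):
    print(n,plane(cs,c(p),z).round(4))
rim=[(168,235),(350,104),(335,362),(205,155),(255,122),(430,120),(250,335),(195,300),(430,345),(485,308)]
P=plane(cs,c(rim),.100);print(circ(P),circ(P,.075))
cw=calibration("wrist")
for n,p,z in (("hub",(403,302),.118),):
    print(n,plane(cw,p,z,True).round(4))
rim=[(312,290),(395,205),(440,208),(470,240),(480,262),(350,218),(325,245),(318,325),(345,355),(380,367)]
P=plane(cw,rim,.100,True);print(circ(P),circ(P,.075))
E
```

```text
hub [[0.5553 0.0516 0.118 ]]
htop [[0.4818 0.0481 0.17  ]]
hfoot [[0.4806 0.0508 0.11  ]]
lug [[0.4482 0.05   0.1   ]]
(array([0.55508502, 0.04744873, 0.07442756]), np.float64(0.002224066128200794)) (array([0.55480586, 0.04731165]), np.float64(0.002565222395473035))
hub [[0.5582 0.0476 0.118 ]]
(array([0.55708578, 0.0467379 , 0.07535617]), np.float64(0.002231913252051368)) (array([0.55727669, 0.04655096]), np.float64(0.0024865652431524526))
```

Centre is about (0.556, 0.048) and the handle about (0.481, 0.049), so the handle angle is about 179-180°. I'll keep the orientation fixed and walk the shut fingers round behind the handle. First: shut, move above the entry point on the handle's -y side, then look.

Call:
{"name": "carry_out", "arguments": {
  "commands": [-4,48,0,0,0,0,-4,48,0,0,0,0,-4,48,0,0,0,0,0,0,0,0,0,0,0,0,0,0,0,0],
  "grip": 0
}}

```text
time_s: 0.78
tcp_pos: [0.4761, 0.012, 0.2192]
ee_rot: [[-0.001, -1.0, -0.006], [-1.0, 0.001, -0.001], [0.001, 0.006, -1.0]]
wrist_force: [0.1, -0.5, -0.1]
gripper_width: 0.517
```

```bash
python3 - <<'E'
from h import *
s=sense();print({k:np.round(s[k],4) for k in('time_s','tcp_pos','ee_rot','wrist_force','gripper_width','joints')})
im=np.ascontiguousarray(capture("scene")[:,:,::-1])
cv2.imwrite("pics/scene1.png",cv2.resize(im[150:310,290:450],None,fx=3.7,fy=3.7,interpolation=cv2.INTER_CUBIC))
im=np.ascontiguousarray(capture("side")[:,:,::-1])
cv2.imwrite("pics/side1.png",im)
cw=calibration("wrist")
im=np.ascontiguousarray(capture("wrist")[:,:,::-1]); cv2.imwrite("pics/wrist1.png",im); print(cw)
E
```

```text
{'time_s': np.float64(0.775), 'tcp_pos': array([0.4761, 0.012 , 0.2192]), 'ee_rot': array([[-6.0e-04, -1.0e+00, -5.6e-03],
       [-1.0e+00,  6.0e-04, -8.0e-04],
       [ 8.0e-04,  5.6e-03, -1.0e+00]]), 'wrist_force': array([ 0.148 , -0.5022, -0.0962]), 'gripper_width': np.float64(0.5172), 'joints': array([ 21.0047,   7.7575, -19.6929,  -0.0802, -62.8633, -21.004 ])}
{'fx': 371.64829954431775, 'fy': 371.64829954431775, 'cx': 319.8941171509966, 'cy': 243.74728592813332, 'rvec': array([0.00429533, 3.10573417, 0.42482085]), 'tvec': array([ 0.47472329, -0.04345411,  0.38635927])}
```

View pics/scene1.png

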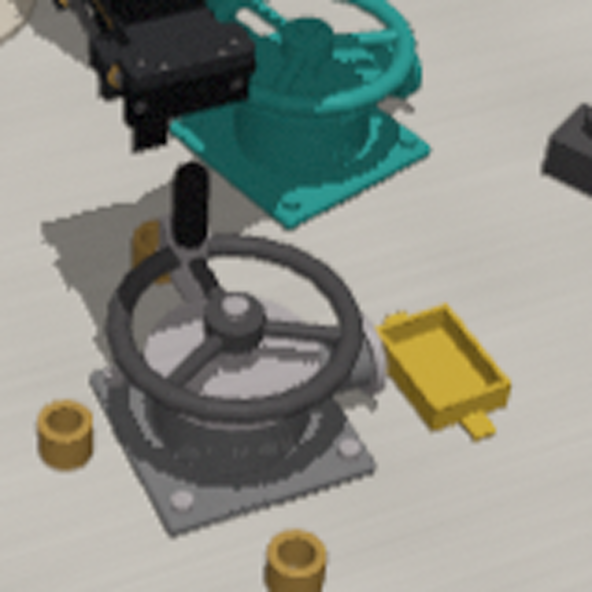

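View pics/side1.png

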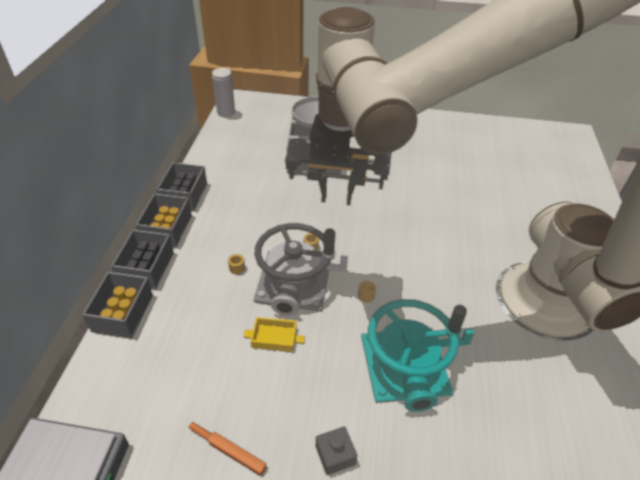

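View pics/wrist1.png

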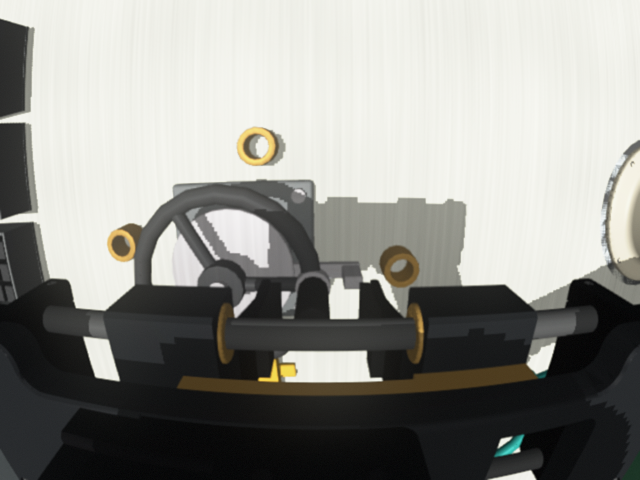

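The scene crop shows the whole wheel: hub nut (236,305), handle top (190,175). I'll cross-check the centre from this view.

```bash
python3 - <<'E'
from h import *
cs=calibration("scene")
c=lambda p:np.array(p,float)/3.7+[290,150]-.37
for n,p,z in (("hub",(236,303),.118),("htop",(191,173),.170),("hfoot",(190,243),.110)):
    print(n,plane(cs,c(p),z).round(4))
rim=[(118,325),(140,277),(250,246),(300,262),(335,290),(350,330),(340,370),(300,400),(230,408),(170,392),(135,362)]
P=plane(cs,c(rim),.100);print(circ(P),circ(P,.075))
# triangulate handle top / hub by side + scene
def tri(ps,pc):
    A=np.zeros((3,3));b=np.zeros(3)
    for cal,p in ((calibration("side"),ps),(cs,pc)):
        o,d=ray(cal,p);d=d[0]/np.linalg.norm(d[0]);M=np.eye(3)-np.outer(d,d);A+=M;b+=M@o
    return np.linalg.solve(A,b)
cS=lambda p:np.array(p,float)/5+[225,205]-.4
print(tri(cS((343,203)),c((236,303))),tri(cS((524,130)),c((191,173))))
E
```

```text
hub [[0.5584 0.0511 0.118 ]]
htop [[0.4868 0.0486 0.17  ]]
hfoot [[0.4883 0.0487 0.11  ]]
(array([0.55931931, 0.05105478, 0.07400259]), np.float64(0.0016879021231035601)) (array([0.55906769, 0.05100887]), np.float64(0.0022790582984758972))
[0.55617091 0.05128356 0.11668168] [0.48311517 0.04865924 0.16866877]
```

Call:
{"name": "carry_out", "arguments": {
  "commands": [0,-3,0,0,0,0,0,-3,0,0,0,0,0,0,28,0.005,0,0,0,0,28,0,0,0,0,0,28,0,0,0],
  "grip": 0
}}

```text
time_s: 1.55
tcp_pos: [0.4878, 0.0124, 0.134]
ee_rot: [[-0.002, -1.0, 0.005], [-1.0, 0.002, 0.0], [-0.0, -0.005, -1.0]]
wrist_force: [0.0, 0.0, -0.6]
gripper_width: 0.005
```

```bash
cat > plan.py <<'E'
from h import *
import sys
C=np.array([.557,.049]);PHI0=181.
def s_of(u,hx=.015,hy=.0095,r=.012):
    # distance along unit u from handle centre to rounded-rect boundary
    lo,hi=0,.06
    for _ in range(40):
        m=(lo+hi)/2;p=np.abs(u)*m-[hx,hy];d=np.hypot(*np.maximum(p,0))
        lo,hi=(m,hi) if d<r else (lo,m)
    return lo
def tcp(turn,z=.135):
    a=np.radians(PHI0-turn);H=C+.075*np.array([np.cos(a),np.sin(a)])
    t=np.array([np.sin(a),-np.cos(a)])   # clockwise
    return np.r_[H-t*s_of(-t),z]
def show(turns):
    s=sense();print('t',round(float(s['time_s']),2),'tcp',s['tcp_pos'].round(4),'F',s['wrist_force'].round(1),'w',round(float(s['gripper_width']),3))
    R=s['ee_rot'];p=s['tcp_pos'].copy()
    G=np.array([[0,-1,0],[-1,0,0],[0,0,-1.]])
    print('rotfix',cv2.Rodrigues(R.T@G)[0].ravel().round(4))
    for k in turns:
        q=tcp(k);print(k,q.round(4),(1000*R.T@(q-p)).round(0));p=q
if __name__=="__main__": show([float(v) for v in sys.argv[1:]])
E
python3 plan.py 0 6 12 18 24 30
```

```text
t 1.55 tcp [0.4878 0.0124 0.134 ] F [ 0.   0.  -0.6] w 0.005
rotfix [-0.0046  0.0002 -0.0024]
0.0 [0.4824 0.0262 0.135 ] [-14.   5.  -1.]
6.0 [0.4804 0.034  0.135 ] [-8.  2. -0.]
12.0 [0.4792 0.0418 0.135 ] [-8.  1. -0.]
18.0 [0.4787 0.0494 0.135 ] [-8.  1. -0.]
24.0 [0.4788 0.0568 0.135 ] [-7. -0.  0.]
30.0 [0.4795 0.0639 0.135 ] [-7. -1.  0.]
```

Call:
{"name": "carry_out", "arguments": {
  "commands": [-6,5,0,-0.004,0,0,-6,1,0,0,0,0,-6,1,0,0,0,0,-6,1,0,0,0,0,-6,0,0,0,0,0],
  "grip": 0
}}

```text
time_s: 2.17
tcp_pos: [0.4803, 0.0432, 0.1348]
ee_rot: [[-0.003, -1.0, -0.0], [-1.0, 0.003, -0.002], [0.002, 0.0, -1.0]]
wrist_force: [0.9, -2.7, -2.1]
gripper_width: 0.004
```

```bash
python3 plan.py 18 24 30 36 42 48; python3 - <<'E'
from h import *
cv2.imwrite("pics/side2.png",cv2.resize(capture("side")[180:325,225:415,::-1],None,fx=4,fy=4,interpolation=cv2.INTER_CUBIC))
E
```

```text
t 2.17 tcp [0.4803 0.0432 0.1348] F [ 0.9 -2.7 -2.1] w 0.004
rotfix [ 0.0003 -0.0022 -0.0027]
18.0 [0.4787 0.0494 0.135 ] [-6.  2. -0.]
24.0 [0.4788 0.0568 0.135 ] [-7. -0. -0.]
30.0 [0.4795 0.0639 0.135 ] [-7. -1. -0.]
36.0 [0.4805 0.0705 0.135 ] [-7. -1. -0.]
42.0 [0.4821 0.0772 0.135 ] [-7. -2. -0.]
48.0 [0.4846 0.0841 0.135 ] [-7. -3. -0.]
```

View pics/side2.png

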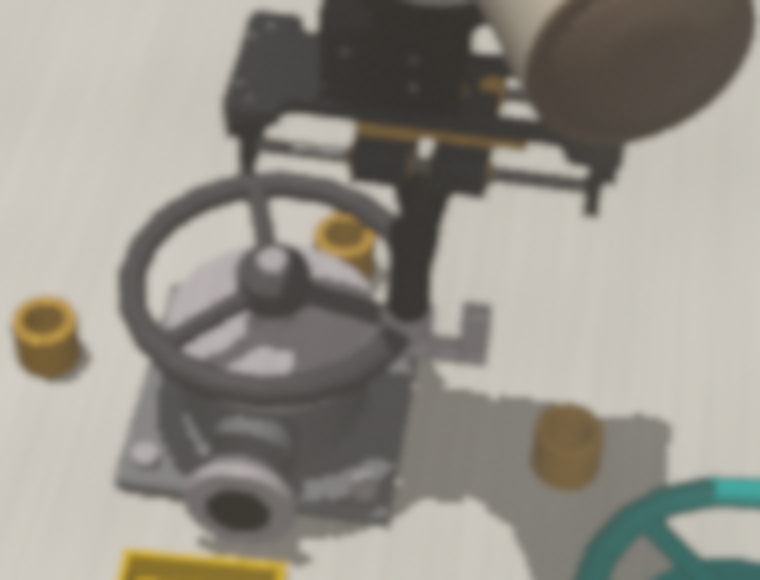

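The handle is turning as intended (about 13°, fingers behind it, 2.7 N). Continuing.

Call:
{"name": "carry_out", "arguments": {
  "commands": [-7,2,0,0,0,-0.003,-7,0,0,0,0,0,-7,-1,0,0,0,0,-7,-1,0,0,0,0,-7,-2,0,0,0,0]
}}

```text
time_s: 2.85
tcp_pos: [0.481, 0.0803, 0.1347]
ee_rot: [[0.0, -1.0, -0.003], [-1.0, -0.0, -0.003], [0.003, 0.003, -1.0]]
wrist_force: [-1.7, -2.2, -0.4]
gripper_width: 0.006
```

```bash
python3 plan.py 36 42 48 54 60 66 72 78
```

```text
t 2.85 tcp [0.481  0.0803 0.1347] F [-1.7 -2.2 -0.4] w 0.006
rotfix [ 0.0031 -0.003   0.0001]
36.0 [0.4805 0.0705 0.135 ] [10.  1. -0.]
42.0 [0.4821 0.0772 0.135 ] [-7. -2. -0.]
48.0 [0.4846 0.0841 0.135 ] [-7. -3. -0.]
54.0 [0.4882 0.0911 0.135 ] [-7. -4. -0.]
60.0 [0.4929 0.098  0.135 ] [-7. -5. -0.]
66.0 [0.4987 0.1046 0.135 ] [-7. -6. -0.]
72.0 [0.5056 0.1106 0.135 ] [-6. -7. -0.]
78.0 [0.5131 0.1158 0.135 ] [-5. -8. -0.]
```

Call:
{"name": "carry_out", "arguments": {
  "commands": [-5,-4,0,0,-0.003,0,-7,-4,0,0,0,0,-7,-5,0,0,0,0,-7,-6,0,0,0,0,-6,-7,0,0,0,0]
}}

```text
time_s: 3.48
tcp_pos: [0.5072, 0.1152, 0.1339]
ee_rot: [[0.0, -1.0, -0.006], [-1.0, -0.0, 0.001], [-0.001, 0.006, -1.0]]
wrist_force: [-2.5, 0.5, 0.2]
gripper_width: 0.006
```

```bash
python3 plan.py 72 78 84 90 96 102 108
```

```text
t 3.48 tcp [0.5072 0.1152 0.1339] F [-2.5  0.5  0.2] w 0.006
rotfix [0.0063 0.0006 0.0004]
72.0 [0.5056 0.1106 0.135 ] [ 5.  2. -1.]
78.0 [0.5131 0.1158 0.135 ] [-5. -8. -0.]
84.0 [0.5209 0.1201 0.135 ] [-4. -8. -0.]
90.0 [0.5287 0.1235 0.135 ] [-3. -8. -0.]
96.0 [0.5365 0.1261 0.135 ] [-3. -8. -0.]
102.0 [0.5443 0.1279 0.135 ] [-2. -8. -0.]
108.0 [0.5519 0.129  0.135 ] [-1. -8. -0.]
```

Call:
{"name": "carry_out", "arguments": {
  "commands": [0,-7,-1,0.004,0,0,-4,-8,0,0,0,0,-3,-8,0,0,0,0,-3,-8,0,0,0,0,-2,-8,0,0,0,0]
}}

```text
time_s: 4.1
tcp_pos: [0.5489, 0.1285, 0.1345]
ee_rot: [[0.0, -1.0, -0.003], [-1.0, -0.0, 0.001], [-0.001, 0.003, -1.0]]
wrist_force: [-3.5, -0.4, 0.1]
gripper_width: 0.004
```

```bash
python3 plan.py 102 108 114 120 126 132 138; python3 - <<'E'
from h import *
cv2.imwrite("pics/side3.png",cv2.resize(capture("side")[180:325,225:415,::-1],None,fx=4,fy=4,interpolation=cv2.INTER_CUBIC))
E
```

```text
t 4.1 tcp [0.5489 0.1285 0.1345] F [-3.5 -0.4  0.1] w 0.004
rotfix [0.0027 0.0008 0.0002]
102.0 [0.5443 0.1279 0.135 ] [ 1.  5. -0.]
108.0 [0.5519 0.129  0.135 ] [-1. -8. -0.]
114.0 [0.5595 0.1294 0.135 ] [-0. -8. -0.]
120.0 [0.5674 0.129  0.135 ] [ 0. -8. -0.]
126.0 [0.5757 0.1275 0.135 ] [ 2. -8. -0.]
132.0 [0.5841 0.1248 0.135 ] [ 3. -8. -0.]
138.0 [0.5925 0.1209 0.135 ] [ 4. -8. -0.]
```

View pics/side3.png

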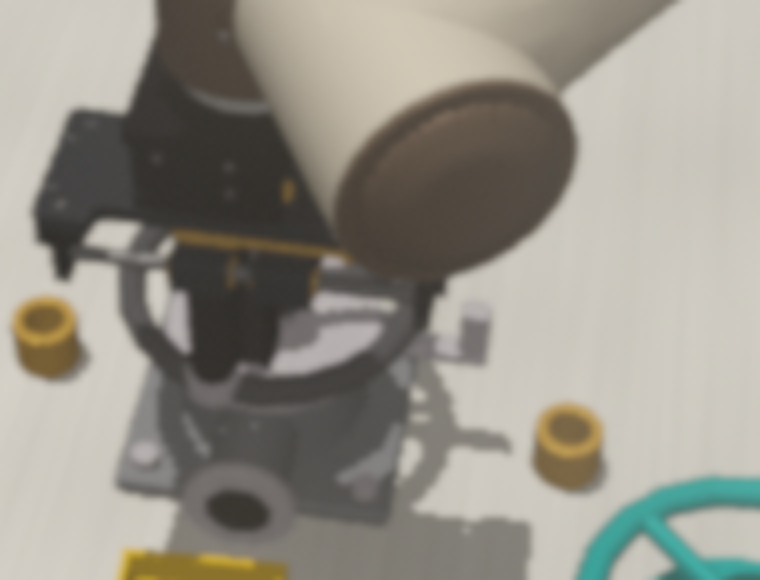

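Handle foot at (215,385) in the crop, fingers just behind it at (245,350). It's tracking well at about 105°.

Call:
{"name": "carry_out", "arguments": {
  "commands": [0,-7,0,0.002,0,0,0,-8,0,0,0,0,1,-8,0,0,0,0,2,-8,0,0,0,0,3,-8,0,0,0,0]
}}

```text
time_s: 4.78
tcp_pos: [0.592, 0.1234, 0.1347]
ee_rot: [[0.001, -1.0, 0.002], [-1.0, -0.001, 0.003], [-0.003, -0.002, -1.0]]
wrist_force: [-2.2, 2.5, -0.9]
gripper_width: 0.004
```

```bash
python3 plan.py 132 138 144 150 156 162 168 174
```

```text
t 4.78 tcp [0.592  0.1234 0.1347] F [-2.2  2.5 -0.9] w 0.004
rotfix [-0.0023  0.0027  0.0008]
132.0 [0.5841 0.1248 0.135 ] [-1.  8. -0.]
138.0 [0.5925 0.1209 0.135 ] [ 4. -8.  0.]
144.0 [0.6007 0.1156 0.135 ] [ 5. -8.  0.]
150.0 [0.6084 0.1091 0.135 ] [ 6. -8.  0.]
156.0 [0.6149 0.1022 0.135 ] [ 7. -7. -0.]
162.0 [0.6205 0.0949 0.135 ] [ 7. -6. -0.]
168.0 [0.6251 0.0874 0.135 ] [ 8. -5. -0.]
174.0 [0.6288 0.0796 0.135 ] [ 8. -4. -0.]
```

Call:
{"name": "carry_out", "arguments": {
  "commands": [6,-7,0,0,0.002,0,6,-8,0,0,0,0,7,-7,0,0,0,0,7,-6,0,0,0,0,8,-5,0,0,0,0]
}}

```text
time_s: 5.4
tcp_pos: [0.6302, 0.0891, 0.1349]
ee_rot: [[0.002, -1.0, 0.008], [-1.0, -0.002, 0.004], [-0.004, -0.008, -1.0]]
wrist_force: [-0.8, 3.3, 0.3]
gripper_width: 0.002
```

```bash
python3 plan.py 162 168 174 180 186 192 198 204
```

```text
t 5.4 tcp [0.6302 0.0891 0.1349] F [-0.8  3.3  0.3] w 0.002
rotfix [-0.0084  0.0039  0.0016]
162.0 [0.6205 0.0949 0.135 ] [-6. 10. -0.]
168.0 [0.6251 0.0874 0.135 ] [ 8. -5.  0.]
174.0 [0.6288 0.0796 0.135 ] [ 8. -4.  0.]
180.0 [0.6316 0.0718 0.135 ] [ 8. -3. -0.]
186.0 [0.6336 0.064  0.135 ] [ 8. -2. -0.]
192.0 [0.6348 0.0562 0.135 ] [ 8. -1. -0.]
198.0 [0.6353 0.0486 0.135 ] [ 8. -0. -0.]
204.0 [0.6352 0.0412 0.135 ] [ 7.  0. -0.]
```

Call:
{"name": "carry_out", "arguments": {
  "commands": [8,0,0,-0.008,0.003,0,8,0,0,0,0,0,8,-1,0,0,0,0,8,-1,0,0,0,0,8,0,0,0,0,0]
}}

```text
time_s: 6.02
tcp_pos: [0.6318, 0.0464, 0.1349]
ee_rot: [[0.001, -1.0, -0.001], [-1.0, -0.001, 0.001], [-0.001, 0.001, -1.0]]
wrist_force: [-0.9, 4.1, -0.8]
gripper_width: 0.004
```

```bash
python3 plan.py 198 204 210 216 222 228 234 240; python3 - <<'E'
from h import *
cv2.imwrite("pics/side4.png",cv2.resize(capture("side")[180:325,225:415,::-1],None,fx=4,fy=4,interpolation=cv2.INTER_CUBIC))
cv2.imwrite("pics/scene4.png",cv2.resize(capture("scene")[150:310,290:450,::-1],None,fx=3.7,fy=3.7,interpolation=cv2.INTER_CUBIC))
E
```

```text
t 6.03 tcp [0.6318 0.0464 0.1349] F [-0.9  4.1 -0.8] w 0.004
rotfix [0.0008 0.0014 0.0009]
198.0 [0.6353 0.0486 0.135 ] [-2. -3. -0.]
204.0 [0.6352 0.0412 0.135 ] [ 7.  0. -0.]
210.0 [0.6345 0.0341 0.135 ] [ 7.  1. -0.]
216.0 [0.6335 0.0275 0.135 ] [ 7.  1. -0.]
222.0 [0.6319 0.0208 0.135 ] [ 7.  2. -0.]
228.0 [0.6294 0.0139 0.135 ] [ 7.  3. -0.]
234.0 [0.6258 0.0069 0.135 ] [ 7.  4. -0.]
240.0 [0.6211 0.     0.135 ] [ 7.  5. -0.]
```

View pics/side4.png

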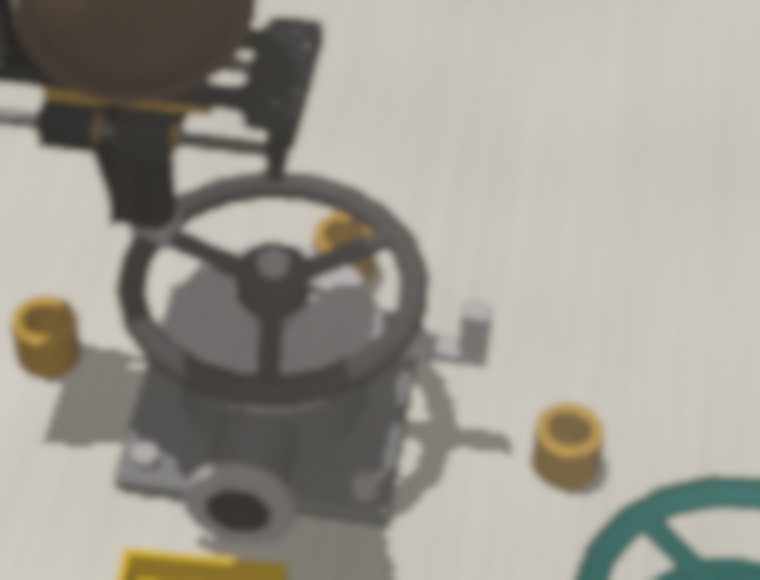

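View pics/scene4.png

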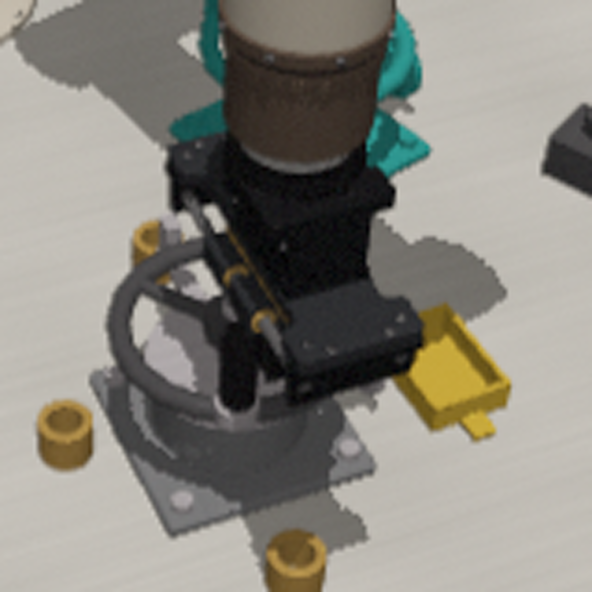

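The handle foot (237,405 in the scene crop) is just past the far side, with the fingers behind it. That fits about 200° turned. Continuing.

Call:
{"name": "carry_out", "arguments": {
  "commands": [7,-1,0,0,0,0,7,0,0,0,0,0,7,1,0,0,0,0,7,2,0,0,0,0,7,3,0,0,0,0]
}}

```text
time_s: 6.75
tcp_pos: [0.6295, 0.0086, 0.1362]
ee_rot: [[0.002, -1.0, 0.006], [-1.0, -0.002, 0.0], [-0.0, -0.006, -1.0]]
wrist_force: [2.2, 1.3, -1.6]
gripper_width: 0.001
```

```bash
python3 plan.py 222 228 234 240 246 252 258 264
```

```text
t 6.75 tcp [0.6295 0.0086 0.1362] F [ 2.2  1.3 -1.6] w 0.001
rotfix [-0.0056  0.0003  0.0019]
222.0 [0.6319 0.0208 0.135 ] [-12.  -2.   1.]
228.0 [0.6294 0.0139 0.135 ] [ 7.  3. -0.]
234.0 [0.6258 0.0069 0.135 ] [ 7.  4. -0.]
240.0 [0.6211 0.     0.135 ] [ 7.  5. -0.]
246.0 [ 0.6153 -0.0066  0.135 ] [ 7.  6. -0.]
252.0 [ 0.6084 -0.0126  0.135 ] [ 6.  7. -0.]
258.0 [ 0.6009 -0.0178  0.135 ] [ 5.  8. -0.]
264.0 [ 0.5931 -0.0221  0.135 ] [ 4.  8. -0.]
```

Call:
{"name": "carry_out", "arguments": {
  "commands": [6,6,1,-0.005,0,0,6,5,0,0,0,0,7,6,0,0,0,0,6,7,0,0,0,0,5,8,0,0,0,0]
}}

```text
time_s: 7.38
tcp_pos: [0.5971, -0.0247, 0.1364]
ee_rot: [[0.002, -1.0, 0.005], [-1.0, -0.002, -0.001], [0.001, -0.005, -1.0]]
wrist_force: [2.8, 0.8, -0.5]
gripper_width: 0.004
```

```bash
python3 plan.py 252 258 264 270 276 282 288 294
```

```text
t 7.38 tcp [ 0.5971 -0.0247  0.1364] F [ 2.8  0.8 -0.5] w 0.004
rotfix [-0.0047 -0.0007  0.0017]
252.0 [ 0.6084 -0.0126  0.135 ] [-12. -11.   1.]
258.0 [ 0.6009 -0.0178  0.135 ] [ 5.  8. -0.]
264.0 [ 0.5931 -0.0221  0.135 ] [ 4.  8. -0.]
270.0 [ 0.5853 -0.0255  0.135 ] [ 3.  8. -0.]
276.0 [ 0.5775 -0.0281  0.135 ] [ 3.  8. -0.]
282.0 [ 0.5697 -0.0299  0.135 ] [ 2.  8. -0.]
288.0 [ 0.5621 -0.031   0.135 ] [ 1.  8. -0.]
294.0 [ 0.5545 -0.0314  0.135 ] [ 0.  8. -0.]
```

Call:
{"name": "carry_out", "arguments": {
  "commands": [0,8,1,-0.004,0,0,1,8,0,0,0,0,2,8,0,0,0,0,1,8,0,0,0,0,1,7,0,0,0,0]
}}

```text
time_s: 8.0
tcp_pos: [0.5559, -0.0301, 0.1363]
ee_rot: [[0.002, -1.0, 0.003], [-1.0, -0.002, -0.001], [0.001, -0.003, -1.0]]
wrist_force: [4.3, 0.3, 1.0]
gripper_width: 0.005
```

```bash
python3 plan.py 282 288 294 300 306 312 318 324; python3 - <<'E'
from h import *
cv2.imwrite("pics/side5.png",cv2.resize(capture("side")[180:325,225:415,::-1],None,fx=4,fy=4,interpolation=cv2.INTER_CUBIC))
cv2.imwrite("pics/scene5.png",cv2.resize(capture("scene")[150:310,290:450,::-1],None,fx=3.7,fy=3.7,interpolation=cv2.INTER_CUBIC))
E
```

```text
t 8.0 tcp [ 0.5559 -0.0301  0.1363] F [4.3 0.3 1. ] w 0.005
rotfix [-0.0029 -0.0008  0.0023]
282.0 [ 0.5697 -0.0299  0.135 ] [ -0. -14.   1.]
288.0 [ 0.5621 -0.031   0.135 ] [ 1.  8. -0.]
294.0 [ 0.5545 -0.0314  0.135 ] [ 0.  8. -0.]
300.0 [ 0.5466 -0.031   0.135 ] [-0.  8. -0.]
306.0 [ 0.5383 -0.0295  0.135 ] [-2.  8. -0.]
312.0 [ 0.5299 -0.0268  0.135 ] [-3.  8. -0.]
318.0 [ 0.5215 -0.0229  0.135 ] [-4.  8. -0.]
324.0 [ 0.5133 -0.0176  0.135 ] [-5.  8. -0.]
```

View pics/side5.png

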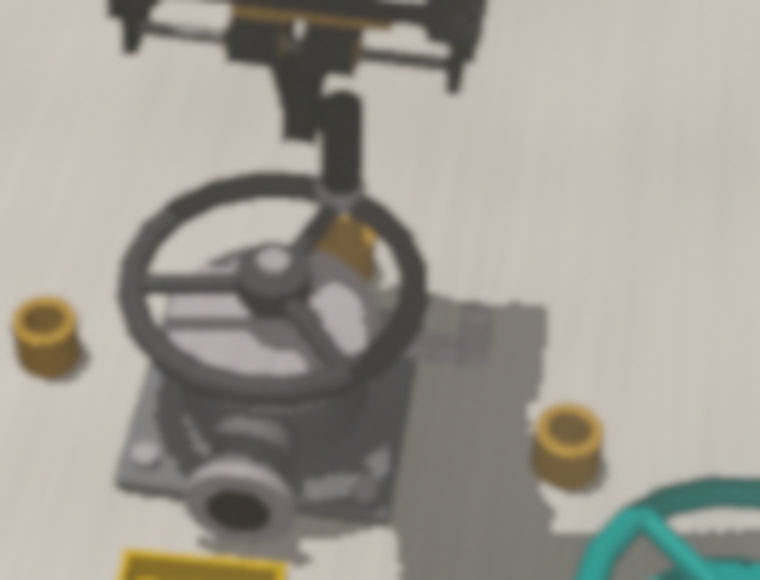

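View pics/scene5.png

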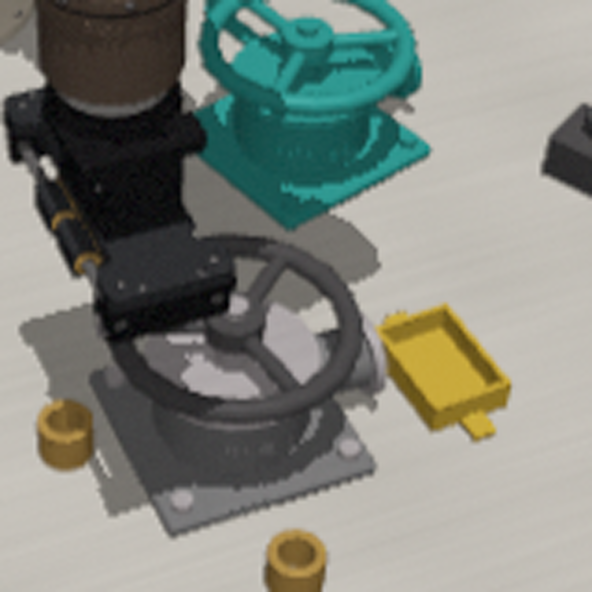

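Handle top at (342,102), foot (340,193), fingers just behind. Measuring the angle so the stop can be trusted.

```bash
python3 - <<'E'
from h import *
cs=calibration("side")
c=lambda p:np.array(p,float)/4+[225,180]-.4
hub=plane(cs,c((273,257)),.118)[0]
for n,p,z in (("htop",(343,104),.170),("hfoot",(340,193),.110)):
    q=plane(cs,c(p),z)[0];d=q-hub;print(n,q.round(4),hub.round(4),np.degrees(np.arctan2(d[1],d[0])))
E
```

```text
htop [ 0.5316 -0.0194  0.17  ] [0.5568 0.0479 0.118 ] -110.46734427716534
hfoot [ 0.5315 -0.014   0.11  ] [0.5568 0.0479 0.118 ] -112.21454697092257
```

-111° means about 292° turned, and the model said 293°, so they agree.

Call:
{"name": "carry_out", "arguments": {
  "commands": [0,8,1,-0.002,0,0.002,-1,8,0,0,0,0,-3,8,0,0,0,0,-4,8,0,0,0,0,-5,7,0,0,0,0]
}}

```text
time_s: 8.72
tcp_pos: [0.513, -0.0181, 0.1352]
ee_rot: [[-0.0, -1.0, -0.003], [-1.0, 0.001, -0.003], [0.003, 0.003, -1.0]]
wrist_force: [1.7, -2.5, 1.4]
gripper_width: 0.005
```

```bash
python3 plan.py 318 324 328 332 336 340 344 348
```

```text
t 8.72 tcp [ 0.513  -0.0181  0.1352] F [ 1.7 -2.5  1.4] w 0.005
rotfix [ 0.0032 -0.0032 -0.0005]
318.0 [ 0.5215 -0.0229  0.135 ] [ 5. -8.  0.]
324.0 [ 0.5133 -0.0176  0.135 ] [-5.  8.  0.]
328.0 [ 0.5081 -0.0133  0.135 ] [-4.  5.  0.]
332.0 [ 0.5033 -0.0089  0.135 ] [-4.  5.  0.]
336.0 [ 0.4991 -0.0042  0.135 ] [-5.  4. -0.]
340.0 [0.4952 0.0006 0.135 ] [-5.  4. -0.]
344.0 [0.4919 0.0056 0.135 ] [-5.  3. -0.]
348.0 [0.4889 0.0106 0.135 ] [-5.  3. -0.]
```

Call:
{"name": "carry_out", "arguments": {
  "commands": [-5,5,0,0.002,-0.003,0,-4,5,0,0,0,0,-5,4,0,0,0,0,-5,4,0,0,0,0,-4,3,0,0,0,0]
}}

```text
time_s: 9.35
tcp_pos: [0.4877, 0.0057, 0.1346]
ee_rot: [[-0.0, -1.0, -0.007], [-1.0, 0.0, -0.002], [0.002, 0.007, -1.0]]
wrist_force: [-0.6, -2.1, 1.3]
gripper_width: 0.005
```

```bash
python3 plan.py 344 346 348 350 352 354 356 358 360; python3 - <<'E'
from h import *
cv2.imwrite("pics/side6.png",cv2.resize(capture("side")[205:325,225:385,::-1],None,fx=5,fy=5,interpolation=cv2.INTER_CUBIC))
E
```

```text
t 9.35 tcp [0.4877 0.0057 0.1346] F [-0.6 -2.1  1.3] w 0.005
rotfix [ 0.007  -0.0019 -0.0003]
344.0 [0.4919 0.0056 0.135 ] [ 0. -4. -0.]
346.0 [0.4903 0.0081 0.135 ] [-3.  2.  0.]
348.0 [0.4889 0.0106 0.135 ] [-3.  1.  0.]
350.0 [0.4876 0.0132 0.135 ] [-3.  1.  0.]
352.0 [0.4863 0.0158 0.135 ] [-3.  1.  0.]
354.0 [0.4852 0.0184 0.135 ] [-3.  1.  0.]
356.0 [0.4842 0.021  0.135 ] [-3.  1.  0.]
358.0 [0.4832 0.0236 0.135 ] [-3.  1.  0.]
360.0 [0.4824 0.0262 0.135 ] [-3.  1.  0.]
```

View pics/side6.png

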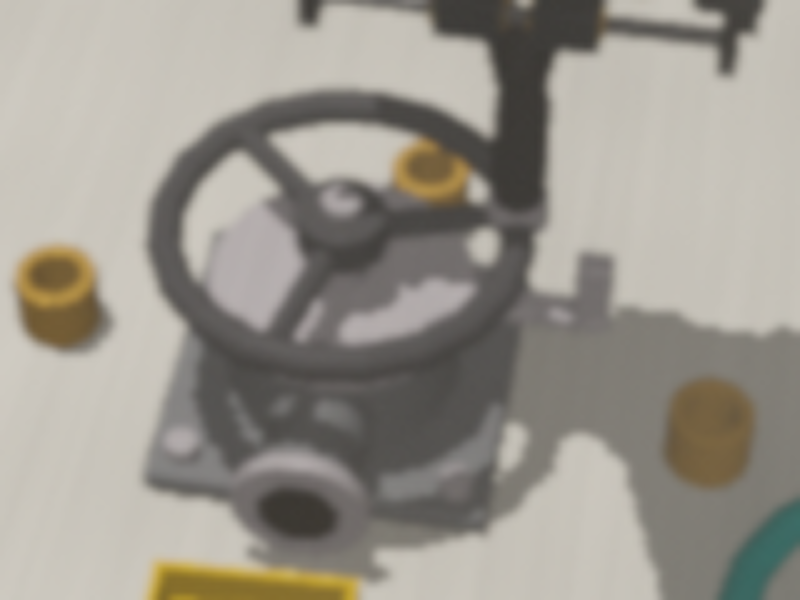

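Handle foot at (518,212), against about (520,245) at the start, so roughly 15° remains. Slower now.

Call:
{"name": "carry_out", "arguments": {
  "commands": [-4,1,0,0.005,0,0,-4,1,0,0,0,0,-4,1,0,0,0,0,-3,0,0,0,0,0,0,0,0,0,0,0]
}}

```text
time_s: 10.02
tcp_pos: [0.4824, 0.0218, 0.1337]
ee_rot: [[-0.0, -1.0, -0.006], [-1.0, 0.001, -0.003], [0.003, 0.006, -1.0]]
wrist_force: [-0.5, -1.9, 0.9]
gripper_width: 0.006
```

```bash
python3 plan.py 356 358 360; python3 - <<'E'
from h import *
cv2.imwrite("pics/side7.png",cv2.resize(capture("side")[205:325,225:385,::-1],None,fx=5,fy=5,interpolation=cv2.INTER_CUBIC))
E
```

```text
t 10.03 tcp [0.4824 0.0218 0.1337] F [-0.5 -1.9  0.9] w 0.006
rotfix [ 0.0064 -0.0025 -0.0005]
356.0 [0.4842 0.021  0.135 ] [ 1. -2. -1.]
358.0 [0.4832 0.0236 0.135 ] [-3.  1. -0.]
360.0 [0.4824 0.0262 0.135 ] [-3.  1. -0.]
```

View pics/side7.png

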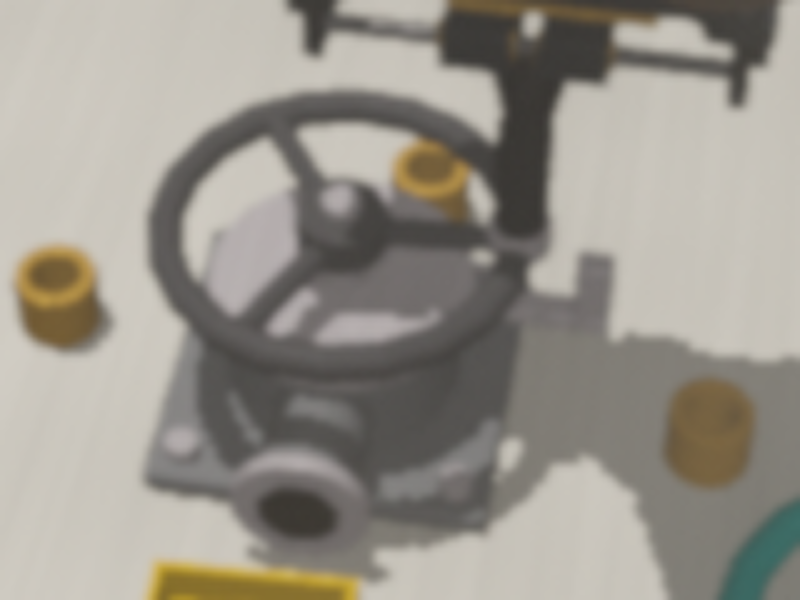

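```bash
cat > cmp.py <<'E'
import cv2,numpy as np,sys
a=cv2.resize(cv2.imread("pics/side0.png")[205:325,225:385],None,fx=5,fy=5,interpolation=cv2.INTER_CUBIC); b=cv2.imread(sys.argv[1])
# handle/collar brightness profile
for n,i in(("start",a),("now",b)):
    g=i[:,:,:].mean(2); p=g[195:275,508:530].mean(1); print(n,"foot",p[::5].round(0), "thr",195+np.argmax(p>75))
    q=g[145:150,240:340].mean(0); print("  spoke dark centre@147", 240+np.average(np.arange(100)[:],weights=np.clip(130-q,0,None)))
    q=g[285:292,225:330].mean(0); print("  low spoke", 225+np.average(np.arange(105),weights=np.clip(q.max()*.62-q,0,None)))
cv2.imwrite("pics/cmp.png",np.hstack([cv2.resize(x[80:370,140:620],(395,240)) for x in(a,b)]))
E
python3 cmp.py pics/side7.png
```

```text
start foot [ 67.  67.  67.  66.  66.  66.  66.  65.  65.  65.  74.  98. 122. 122.
 106.  95.] thr 246
  spoke dark centre@147 300.6097144732524
  low spoke 274.19801003944065
now foot [ 56.  56.  56.  56.  56.  56.  56.  58.  69.  89. 101.  95.  81.  74.
  76.  82.] thr 237
  spoke dark centre@147 288.72807102190484
  low spoke 285.69932488221866
```

View pics/cmp.png

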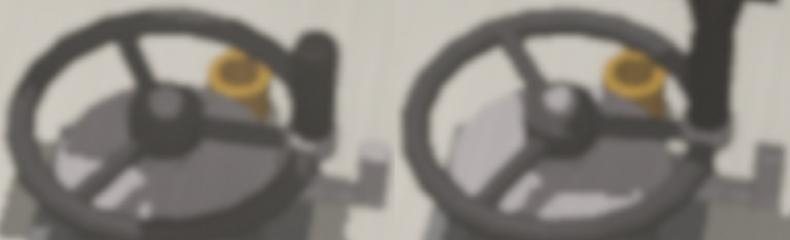

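About 9 px of collar travel is left, which is roughly 4°, or 5 mm. Nudging 4 mm.

Call:
{"name": "carry_out", "arguments": {
  "commands": [-2,0,-1,0.005,0,0,-2,0,0,0,0,0,0,0,0,0,0,0]
}}

```text
time_s: 10.45
tcp_pos: [0.4817, 0.0258, 0.134]
ee_rot: [[-0.001, -1.0, -0.003], [-1.0, 0.001, -0.003], [0.003, 0.003, -1.0]]
wrist_force: [-0.3, -1.8, 0.8]
gripper_width: 0.001
```

```bash
python3 plan.py 360; python3 - <<'E'
from h import *
cv2.imwrite("pics/side8.png",cv2.resize(capture("side")[205:325,225:385,::-1],None,fx=5,fy=5,interpolation=cv2.INTER_CUBIC))
E
python3 cmp.py pics/side8.png
```

```text
t 10.45 tcp [0.4817 0.0258 0.134 ] F [-0.3 -1.8  0.8] w 0.001
rotfix [ 0.0029 -0.0027 -0.0013]
360.0 [0.4824 0.0262 0.135 ] [-0. -1. -1.]
start foot [ 67.  67.  67.  66.  66.  66.  66.  65.  65.  65.  74.  98. 122. 122.
 106.  95.] thr 246
  spoke dark centre@147 300.6097144732524
  low spoke 274.19801003944065
now foot [57. 57. 57. 57. 57. 57. 57. 57. 57. 65. 82. 98. 99. 88. 78. 78.] thr 243
  spoke dark centre@147 295.4673699934647
  low spoke 280.045991923734
```

About 2° is left. Two more millimetres, then I'll back off so the comparison isn't shadowed.

Call:
{"name": "carry_out", "arguments": {
  "commands": [-2,0,0,0,0,0,0,0,0,0,0,0]
}}

```text
time_s: 10.75
tcp_pos: [0.4817, 0.0279, 0.134]
ee_rot: [[-0.002, -1.0, -0.003], [-1.0, 0.002, -0.003], [0.003, 0.003, -1.0]]
wrist_force: [-1.6, -2.4, -0.1]
gripper_width: 0.002
```

Call:
{"name": "carry_out", "arguments": {
  "commands": [12,0,0,0,0,0,12,0,-10,0,0,0,0,0,-50,0,0,0,40,0,-30,0,0,0,0,0,0,0,0,0]
}}

```text
time_s: 11.38
tcp_pos: [0.4846, -0.0391, 0.2297]
ee_rot: [[-0.001, -1.0, 0.005], [-1.0, 0.001, -0.001], [0.001, -0.005, -1.0]]
wrist_force: [-0.2, -0.0, -0.2]
gripper_width: 0.008
```

```bash
python3 plan.py 360; python3 - <<'E'
from h import *
cv2.imwrite("pics/side9.png",cv2.resize(capture("side")[205:325,225:385,::-1],None,fx=5,fy=5,interpolation=cv2.INTER_CUBIC))
E
python3 cmp.py pics/side9.png
```

```text
t 11.38 tcp [ 0.4846 -0.0391  0.2297] F [-0.2 -0.  -0.2] w 0.008
rotfix [-0.0051 -0.0008 -0.0013]
360.0 [0.4824 0.0262 0.135 ] [-65.   3.  95.]
start foot [ 67.  67.  67.  66.  66.  66.  66.  65.  65.  65.  74.  98. 122. 122.
 106.  95.] thr 246
  spoke dark centre@147 300.6097144732524
  low spoke 274.19801003944065
now foot [ 64.  64.  64.  64.  64.  63.  63.  63.  63.  63.  74.  97. 116. 115.
 101.  91.] thr 246
  spoke dark centre@147 298.82301283494706
  low spoke 275.80784141551635
```

View pics/cmp.png

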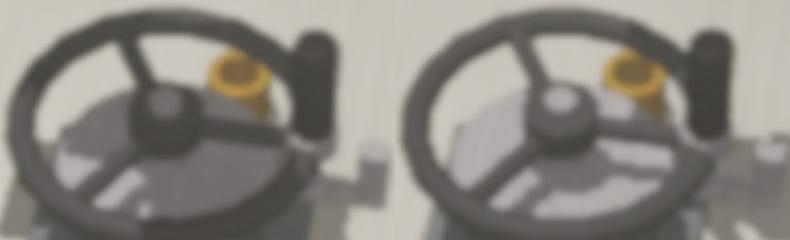

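Foot profile matches the start (246 and 246); the spokes read about 0.8° short. I'll cross-check with the scene view against the start picture and move clear.

Call:
{"name": "carry_out", "arguments": {
  "commands": [50,0,-20,0,0,0,50,0,0,0,0,0,50,0,0,0,0,0,0,0,0,0,0,0,0,0,0,0,0,0]
}}

```text
time_s: 12.05
tcp_pos: [0.4834, -0.1907, 0.2462]
ee_rot: [[0.002, -1.0, -0.0], [-1.0, -0.002, 0.002], [-0.002, 0.0, -1.0]]
wrist_force: [-0.1, 0.7, -0.1]
gripper_width: 0.008
```

```bash
python3 - <<'E'
from h import *
s=sense();print(s['tcp_pos'],s['wrist_force'])
b=cv2.resize(np.ascontiguousarray(capture("scene")[150:310,290:450,::-1]),None,fx=3.7,fy=3.7,interpolation=cv2.INTER_CUBIC)
a=cv2.imread("pics/scene1.png")
cv2.imwrite("pics/scene10.png",b)
cv2.imwrite("pics/cmp2.png",np.hstack([x[140:450,80:400] for x in(a,b)]))
im=capture("side")[:,:,::-1];cv2.imwrite("pics/side10f.png",im)
cv2.imwrite("pics/side10.png",cv2.resize(im[205:325,225:385],None,fx=5,fy=5,interpolation=cv2.INTER_CUBIC))
# sub-pixel shift of the handle patch by template matching on edges
def best(A,B,box,m=8):
    x0,y0,x1,y1=box;e=lambda i:cv2.Laplacian(cv2.GaussianBlur(cv2.cvtColor(i,6),(0,0),3).astype(np.float32),5)
    r=cv2.matchTemplate(e(B)[y0-m:y1+m,x0-m:x1+m],e(A)[y0:y1,x0:x1],5);_,v,_,l=cv2.minMaxLoc(r);return l[0]-m,l[1]-m,round(v,3)
print('scene handle',best(a,b,(165,150,215,245)),'spoke R',best(a,b,(275,310,330,350)),'spoke L',best(a,b,(160,335,215,385)))
A=cv2.resize(cv2.imread("pics/side0.png")[205:325,225:385],None,fx=5,fy=5,interpolation=cv2.INTER_CUBIC);B=cv2.imread("pics/side10.png")
print('side handle',best(A,B,(490,110,555,250)),'spoke up',best(A,B,(275,130,335,185)),'spoke lo',best(A,B,(235,265,300,320)),'fixed lug',best(A,B,(570,245,620,330)))
E
python3 cmp.py pics/side10.png
```

```text
[ 0.4834255  -0.19072271  0.24620306] [-0.10780003  0.6642147  -0.12113976]
scene handle (-1, -1, 0.576) spoke R (1, 0, 0.605) spoke L (1, -1, 0.406)
side handle (0, -1, 0.157) spoke up (-2, -1, 0.241) spoke lo (-8, 7, 0.197) fixed lug (-3, 2, 0.116)
start foot [ 67.  67.  67.  66.  66.  66.  66.  65.  65.  65.  74.  98. 122. 122.
 106.  95.] thr 246
  spoke dark centre@147 300.6097144732524
  low spoke 274.19801003944065
now foot [ 61.  61.  60.  60.  60.  60.  60.  59.  59.  60.  71.  95. 114. 112.
  99.  91.] thr 247
  spoke dark centre@147 298.2876754430898
  low spoke 276.00624824649714
```

View pics/cmp2.png

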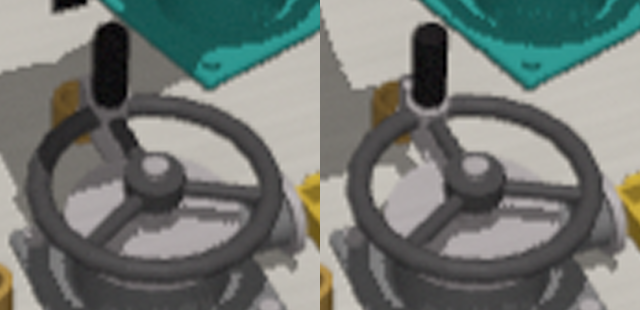

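View pics/side10f.png

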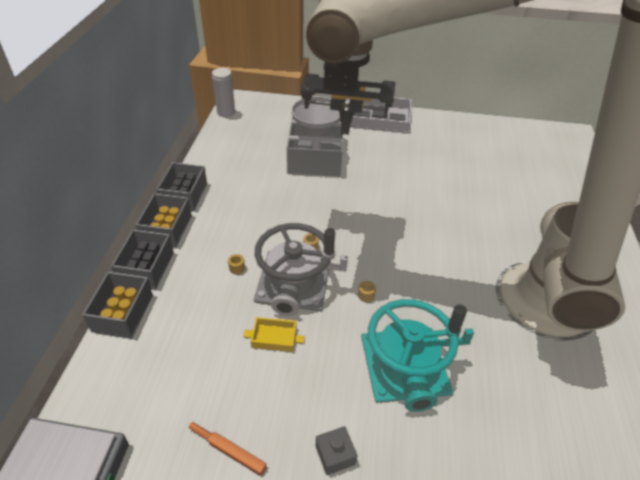

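Both views show the handle back at its starting place beside the lug, within about 1°. The bushes, tray, weight and drift are where they were, and the arm is clear and still. Handing in.

```bash
python3 -c "
from station import finish_job;print(finish_job())"
```

```text
the job is handed in; nothing more can be done
None
```

I pushed the grey feeder's handle clockwise through one full turn with the shut fingertips, never gripping it. I then backed off, lifted, moved clear and handed the job in at about 12 s. The contact force was about 2–5 N throughout.

**Final angle:** compared with the start pictures, the handle is back beside the lug.
- The handle foot matches to within about 1 px in the enlarged side view, and the scene view matches to about 1 px in its own enlargement.
- The spokes in the side view read about 1° short of a full turn. Shifting shadows may explain part of that, so I left it rather than risk passing the lug.
- A template match on the side view scored too low to count, even on the fixed lug (0.12–0.24), so I did not rely on it.

**Surroundings:** in the last side picture the bushes, tray, weight, drift, bin and turquoise look-alike look unmoved by eye.

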